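Grease the knurled collar, key it onto the pump shaft and hold it home

ROBOT

A 6-joint arm with a two-finger parallel gripper is mounted at the origin on the work surface. World frame = base frame: x ahead of the robot, y to its left, z up, the work surface at z = 0. Lengths are in mm, angles in rad, forces in N, time in s.
With the tool pointing down it reaches from about 400 to 925 mm from the base axis. Payload 12.5 kg.
Tool frame: the origin (TCP) lies at the very end of the fingers, on their centre line; the grasp point (between the pads) lies 19 mm behind it; z points along the fingers, y is the line along which they close (so a half turn about z gives the same grasp; the last joint's range is limited). The gripper opens to 95 mm and grips with 3 to 60 N. Pads are 20 mm wide; open, the fingers measure 119 mm over their backs; the gripper's body (75 mm by 180 mm) begins 59 mm behind the grasp point.
Start: joints at [-1.433, 0.491, 1.559, -0, 1.092, -0.106], TCP at [150.892, -606.53, 214.661] pointing down, gripper open.
Joint ranges: [-3.1, 3.1], [-0.84, 2.19], [0.05, 2.79], [-1.13, 4.28], [0.06, 2.93], [-2.69, 2.69]. Speed limits (rad/s): [2.22, 2.22, 2.79, 3.14, 3.14, 3.14].

INTERFACE

Orientations are given as [roll, pitch, yaw] about the fixed x, y, z axes, in that order (R = Rz(yaw) Ry(pitch) Rx(roll)).
In Python, from cell import state, imaging, env, spot_in, mark_of gives the robot as it stands. The module is installed in compiled form; this text tells all that it offers.
- The arm moves only by the tool step_arm, never from a script. Its argument "increments" is a list of rows, each an object with "slide": the shift along the tool's x, y, z in m, a list of three; "roll": the turn about the tool's z in rad. A call has 1 to 5 rows; each row is the pose to reach, as a shift and turn from the pose commanded when the call began, along the tool's axes at that moment; what a row does not reach only later rows make up. A row lasts 1/8 s, in which the tool goes at most 62.5 mm and 10.7 degrees, less where a joint would pass 70% of its speed; a pose out of reach is approached as far as the arm can. A call with a gripper value outside its range is refused whole. "fingers" is the opening, from 0 (shut) to 1 (fully open), set as the call begins (left out, the last holds). The fingers move at their own pace and stop on an object; the grip force is fixed at half the most. Time passes only in rows, so rows that repeat a pose let the fingers close. It gives the time, the measured TCP pose, the force, the opening and the grip force at its end, in the units of the state.
- state(): the state, without advancing time (a new reading comes with each control period).
- imaging.read_camera(name): name is "scene" or "top" or "wrist"; returns a dict with "color" (384x512x3 uint8, red, green, blue), "z_map" (384x512 float32, mm along the optical axis (not along the pixel's ray), 0 where there is no reading), "intrinsics" (3x3 intrinsics, pixels), "camera_from_world" (4x4, takes a point from world to camera coordinates). Camera axes: x right, y up, looking along -z (the intrinsics and any distortion apply to the point x, -y, -z); pixel columns grow to the right and rows downward; lengths in mm; the calibration is good to about 2 mm. A picture is of the moment at which its call begins.
- env.job_done(): hands the job in; it is judged then, once.
Trained networks look in the newest picture that a camera, given by its name, has taken for a name from the list of things; names that differ only in an ending like _2 or _b are one class to them, and where a whole thing is asked for, a point or a joint stands for the part that bears it (a point fixed in the world has none). Each returns a list of dicts, best first, with "confidence" (0 to 1); they miss things now and then, are a little off and sometimes report something else, mostly with a low value. They report only what shows in the picture. A call takes as long as a camera call. They do not tell look-alikes from the thing itself.
- spot_in(camera, target): "bbox" ([left, top, right, bottom] in pixels, round what is visible of it).
- mark_of(camera, target): "uv" ([column, row] in pixels: a listed point, or the origin of a listed thing).
The state is a dict: "t": time; "joints": joint angles; "qvel": joint speeds; "tau": joint torques, N m; "eef_pos": TCP position; "tcp_rot": TCP orientation; "ft_force": force on the tool from outside, world axes, zero at the start; "moment": the same for the moment, N m; "opening": opening from 0.0 (shut) to 1.0 (fully open); "grip_force": force on a finger pad.
Only numpy, scipy, OpenCV 4.12 (cv2) and the standard library are available. Lean on these libraries where they do the work, as an engineer would, in place of code of your own. Each camera call takes 0.05 s, during which the arm holds its last target. There are 200 camera calls.

TASK

Pick up the knurled collar, dip its plain lower end well into the open grease tin, then set it plain end down on the upright pump shaft and turn it as needed until its hidden keyways drop over the cross-pin. Push it fully home against the spring and keep holding it pushed home in the gripper, so that the retaining clip can be fitted: finish while holding, do not let go. Leave the tin and all the other things on the bench where they are.

Things in the scene. Friction and masses are not known exactly. Their poses are not given: they have to be found in the camera images.
- collar: Aluminium collar, loose, standing upright on the bench, 0.18 kg, 60 mm tall. Its upper 26 mm is a knurled ring 44 mm in diameter, to be gripped; below it a plain skirt about 40 mm in diameter. A 19 mm bore runs right through. Origin: centre of the foot (lower end); z is the axis, up; x points along the hidden keyways. Squeezing may turn it a few degrees in the fingers.
- collar_foot (a point): Centre of the collar's lower end face. Two keyways hidden inside the skirt run from here 34 mm up, at the collar's +x and -x sides: each 10 mm wide, reaching 16 mm from the axis, closed on the outside and on top, so they cannot be seen from above.
- tin: Low open round tin with a smear of brown grease on its floor, loose, 0.3 kg: 90 mm outside, 84 mm clear inside, rim 30 mm high, inner floor 5 mm high. Origin: centre of its underside. A dip counts when the collar's foot is over 10 mm below the rim, inside the mouth.
- pump: Power-steering pump fixed to the bench, shaft straight up: round cast body 88 mm in diameter, 75 mm high, with two low bolted ears along its x (68 mm from the axis) and a hose port along its +y (76 mm from the axis). Origin: on the shaft's axis at bench height; z up; x along the shaft's cross-pin.
- shaft_tip (a point): Centre of the upper end of the pump's steel shaft, 153 mm above the bench. The shaft is 16 mm in diameter and its last 8 mm taper to 8 mm.
- pin (a point): Top of the cross-pin, on the shaft's axis, 120 mm above the bench. The pin is 6 mm thick, lies along the pump's x and sticks out to 14 mm from the axis on both sides. A collar out of line rests on it with its foot at 120 mm; in line (either way round, within about 8 degrees) it drops 22 mm onto the spring cup.
- spring_cup (a joint): How far the spring cup is pushed down, in m. It is a disc 42 mm in diameter around the shaft, its top 98 mm above the bench at 0; hard stop at 0.010 (collar's foot then 88 mm above the bench). The spring pushes up with 5.6 N at 0 and 12.6 N at 0.010 and lifts the collar again when let go.
- spacer: Bystander: smooth steel spacer tube, 40 mm in diameter, 38 mm tall. Leave alone.
- pulley: Bystander: black belt pulley lying flat, 110 mm in diameter, 20 mm thick. Leave alone.
- spraycan: Bystander: spray can, 52 mm in diameter, 150 mm tall. Leave alone.
- socket_rail: Bystander: rail 200 mm long with seven upright sockets, 32 mm high. Leave alone.
- timber: Bystander: timber offcut 260 x 90 x 45 mm. Leave alone.
- spanner: Bystander: spanner lying on the bench. Leave alone.
There are look-alikes about, which are no part of the job. What is shaped like the tin but green or turquoise is not meant.

How it is judged:
By the outcome, as a careful person would: the job done as asked, in the order asked, and still so for the second after the job is handed in, while the arm keeps its last pose, push and grip.
It also fails if it takes over 58 s, if anything falls off the work surface, if the arm or the gripper's body presses on something with over 40 N, if the wrist force passes 120 N, or if a joint passes its speed limit or range.

## Working session

There is one attempt and no reset: what is moved stays moved. The work goes in short steps, Python scripts to look and compute and a tool call to move; the robot and the scene stay as the last step left them, time stands still between calls to the robot, and variables do not carry over. Pictures are saved under pics/ and viewed, at most 10 in all, crops included, and the job is handed in when it is done.

Besides the shell and the picture viewer there is one more tool, called after ">>>" by a JSON object that holds its "method" and its "body", one argument or row to a line. step_arm: Moves the arm, as the interface text tells. Its arguments: {"type":"object","properties":{"increments":{"type":"array"},"fingers":{"type":"number"}},"required":["increments"]}

```bash
mkdir -p pics; cat > h.py <<'E'
import numpy as np, cv2
from cell import state, imaging, env, spot_in, mark_of
def px2w(c,u,v,z=None):
    """pixel -> world: by depth map, or on plane z"""
    K=c["intrinsics"];T=np.linalg.inv(c["camera_from_world"])
    r=np.linalg.inv(K)@[u,v,1]; r=np.array([r[0],-r[1],-1])
    if z is None: return (T@np.r_[r*c["z_map"][int(v),int(u)],1])[:3]
    d=T[:3,:3]@r;o=T[:3,3]
    return o+d*(z-o[2])/d[2]
def cloud(c):
    K=c["intrinsics"];T=np.linalg.inv(c["camera_from_world"]);z=c["z_map"].astype(float)
    v,u=np.mgrid[:z.shape[0],:z.shape[1]]
    P=np.stack([(u-K[0,2])/K[0,0]*z,-(v-K[1,2])/K[1,1]*z,-z],-1)
    return P@T[:3,:3].T+T[:3,3]
def save(n,im): cv2.imwrite(f"pics/{n}.png",cv2.cvtColor(im,cv2.COLOR_RGB2BGR))
E
python3 - <<'E'
from h import *
s=state();print(s["t"],s["eef_pos"],s["tcp_rot"],s["ft_force"],s["opening"])
for n in["top","scene"]:
    c=imaging.read_camera(n);save(n,c["color"]);np.savez(n,**c)
    for t in["collar","tin","pump","spacer","shaft_tip","pin"]:
        f=(mark_of)(n,t)
        for m in f[:3]:
            u,v=m["uv"];zz={"shaft_tip":153,"pin":120}.get(t,0);print(n,t,round(m["confidence"],2),np.round(m["uv"]),np.round(px2w(c,u,v,zz)))
    print(c["intrinsics"],np.linalg.inv(c["camera_from_world"])[:3,3])
E
```

```text
0.0 [ 150.85821586 -606.25834073  214.05795041] [-3.14048205e+00 -9.60889353e-05  2.43838307e-01] [-0.34769931 -0.73455827 -0.17001371] 0.9991964280963699
top collar 0.49 [312. 205.] [ 494. -235.    0.]
top tin 0.96 [188. 215.] [454. 244.   0.]
top tin 0.77 [184. 180.] [592. 260.   0.]
top tin 0.7 [226. 223.] [425.  98.   0.]
top pump 0.67 [262. 201.] [509. -43.   0.]
top spacer 0.38 [286. 232.] [ 389. -135.    0.]
top shaft_tip 0.77 [263. 201.] [500. -41. 153.]
top pin 0.92 [264. 199.] [511. -46. 120.]
[[392.67279001   0.         251.09661374]
 [  0.         392.67279001 189.23458406]
 [  0.           0.           1.        ]] [4.24373865e+02 7.53453708e-01 1.52480859e+03]
scene collar 0.77 [197. 170.] [ 507. -231.    0.]
scene tin 0.93 [331. 218.] [462. 246.   0.]
scene tin 0.58 [292. 187.] [418.  85.   0.]
scene tin 0.56 [349. 185.] [321. 250.   0.]
scene pump 0.89 [243. 194.] [516. -46.   0.]
scene spacer 0.48 [239. 154.] [ 380. -136.    0.]
scene shaft_tip 0.38 [328. 216.] [547. 252. 153.]
scene pin 0.73 [245. 174.] [512. -36. 120.]
[[440.06595312   0.         256.23965028]
 [  0.         440.06595312 190.35531959]
 [  0.           0.           1.        ]] [1157.5744699   362.91055272 1238.04800506]
```

View pics/top.png

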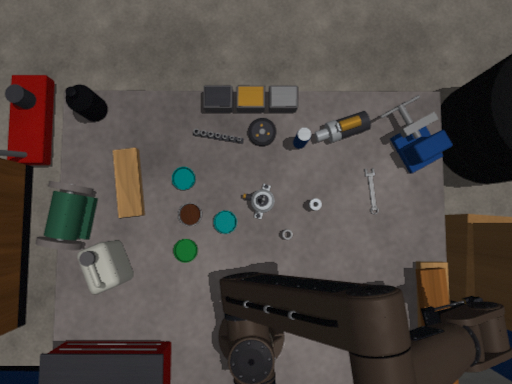

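View pics/scene.png

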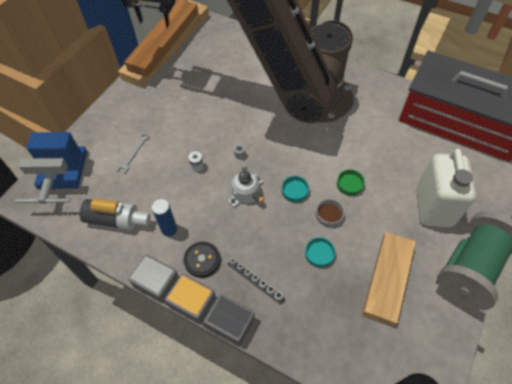

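The top view shows the collar candidate at (315,204), which is the taller ringed part. The other small ring, at (287,234), should be the spacer. The tin candidates are brown (190,214), turquoise (183,179) and (225,222), and green (185,250). Only the brown one fits, because it holds grease and isn't green or turquoise. I'll confirm with depth and one crop.

```bash
python3 - <<'E'
from h import *
c=dict(np.load("top.npz"));P=cloud(c)
for n,(u,v),r,zl in[("collar",(315,204),10,45),("spacer",(287,234),9,25),("tin",(190,214),14,20),("pumpbody",(262,201),22,60),("shaft",(262,201),22,125)]:
    Q=P[v-r:v+r+1,u-r:u+r+1].reshape(-1,3);Q=Q[Q[:,2]>zl]
    print(n,len(Q),Q[:,2].max() if len(Q) else 0,Q.mean(0).round(1),((Q.min(0)+Q.max(0))/2).round(1),np.ptp(Q,axis=0).round(1))
a=c["color"];f=lambda x,y,w:cv2.resize(a[y-w:y+w,x-w:x+w],(380,380),interpolation=cv2.INTER_CUBIC)
save("crop",np.hstack([f(300,219,32),f(205,214,45)]))
w=imaging.read_camera("wrist");print(np.linalg.inv(w["camera_from_world"]).round(2),w["intrinsics"])
E
```

```text
collar 103 1524.8085851741087 [ 493.3 -237.7   73.8] [ 469.3 -130.6  786.7] [  89.8  262.7 1476.3]
spacer 63 1524.8085851741087 [ 383.  -132.4   84.9] [394.4 -77.  775.5] [  60.   155.4 1498.5]
tin 81 1524.8085851741087 [454.3 216.3 158.7] [457.4 139.5 772.7] [  83.8  277.5 1504.2]
pumpbody 430 1524.8085851741087 [504.6 -41.9 114.7] [487.6 -42.3 792.4] [ 126.5   86.1 1464.7]
shaft 27 1524.8085851741087 [476.8 -26.8 658.9] [469.7 -24.  830.6] [  90.6   49.4 1388.4]
[[ 2.4000e-01  9.4000e-01  2.4000e-01  2.1806e+02]
 [-9.7000e-01  2.3000e-01  6.0000e-02 -5.9020e+02]
 [-0.0000e+00 -2.5000e-01  9.7000e-01  3.8470e+02]
 [ 0.0000e+00  0.0000e+00  0.0000e+00  1.0000e+00]] [[330.80446229   0.         259.23553603]
 [  0.         330.80446229 186.48649208]
 [  0.           0.           1.        ]]
```

View pics/crop.png

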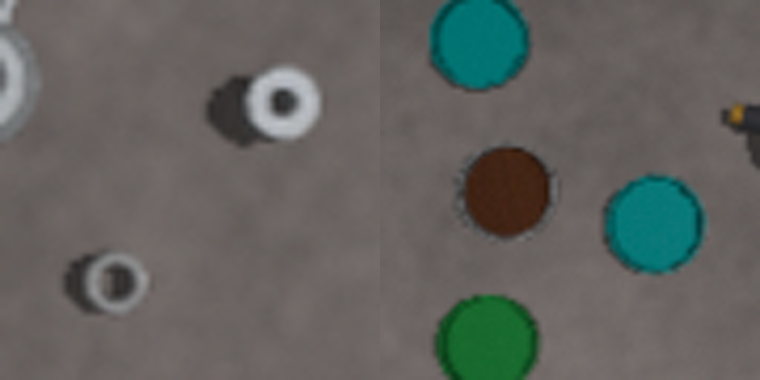

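The crop confirms it: the collar is the taller two-tier ring at (315,204), with a longer shadow and a narrow bore. The smaller thin-walled ring is the spacer, and the brown tin is at about (190,214). Now I'll move over the collar.

>>> {"method": "step_arm", "body": {
  "increments": [
    {"slide":[0.042,-0.027,0],"roll":-0.1},
    {"slide":[0.084,-0.055,0],"roll":-0.2},
    {"slide":[0.127,-0.082,0],"roll":-0.3},
    {"slide":[0.169,-0.11,0],"roll":-0.4},
    {"slide":[0.211,-0.137,0],"roll":-0.48}
  ],
  "fingers": 1
}}

```text
t: 1.38
eef_pos: [323.5, -421.4, 214.8]
tcp_rot: [3.141, 0.0, 0.727]
ft_force: [1.1, 0.3, 0.5]
opening: 0.999
grip_force: 0.0
```

```bash
cat >> h.py <<'E'
def slide(tx,ty,tz=None):
    s=state();p=s["eef_pos"];y=s["tcp_rot"][2];d=np.array([tx-p[0],ty-p[1]])
    print("pose",p.round(1),"yaw",round(y,3),"t",s["t"],"slide mm",round(np.cos(y)*d[0]+np.sin(y)*d[1],1),round(np.sin(y)*d[0]-np.cos(y)*d[1],1),None if tz is None else round(p[2]-tz,1))
E
python3 -c "
from h import *
slide(494,-238)"
```

```text
pose [ 323.5 -421.4  214.8] yaw 0.727 t 1.375 slide mm 249.2 -23.8 None
```

>>> {"method": "step_arm", "body": {
  "increments": [
    {"slide":[0.05,-0.005,0],"roll":-0.1},
    {"slide":[0.1,-0.01,0],"roll":-0.2},
    {"slide":[0.15,-0.014,0],"roll":-0.3},
    {"slide":[0.2,-0.019,0],"roll":-0.4},
    {"slide":[0.249,-0.024,0],"roll":-0.48}
  ]
}}

```text
t: 2.0
eef_pos: [494.3, -238.4, 214.8]
tcp_rot: [3.141, 0.0, 1.207]
ft_force: [0.2, 0.2, 1.2]
opening: 1.0
grip_force: 0.0
```

```bash
python3 - <<'E'
from h import *
c=imaging.read_camera("wrist");save("w1",c["color"]);P=cloud(c);ok=(c["z_map"]>0)
t=imaging.read_camera("top");Pt=cloud(t);okt=t["z_map"]>0
def rep(n,P,ok,xy,r,zl,zh):
    Q=P[ok&(np.hypot(P[...,0]-xy[0],P[...,1]-xy[1])<r)&(P[...,2]>zl)&(P[...,2]<zh)]
    if len(Q)<4: print(n,len(Q));return
    (x,y),R=cv2.minEnclosingCircle(Q[:,:2].astype(np.float32))
    print(n,len(Q),"mean",Q.mean(0).round(1),"circ",round(x,1),round(y,1),"R",round(R,1),"med z",np.median(Q[:,2]).round(1),"top",np.percentile(Q[:,2],95).round(1))
rep("collar wrist",P,ok,(494,-238),45,52,75);rep("collar top",Pt,okt,(494,-238),45,52,75)
rep("tin top",Pt,okt,(455,236),70,22,40);rep("pump body top",Pt,okt,(505,-42),70,68,82)
rep("shaft top",Pt,okt,(505,-42),30,125,170)
for n,cc in[("wrist",c),("top",t)]:
  for m in mark_of(n,"collar")[:2]+mark_of(n,"collar_foot")[:2]: print(n,m,px2w(cc,*m["uv"],0).round(1))
slide(494,-238)
E
```

```text
collar wrist 1312 mean [ 495.5 -238.3   59.7] circ 495.4 -239.0 R 22.6 med z 60.0 top 61.1
collar top 0
tin top 71 mean [459.  237.9  29.2] circ 456.5 233.7 R 45.0 med z 29.0 top 36.2
pump body top 234 mean [506.8 -43.4  74.4] circ 508.0 -43.2 R 41.8 med z 74.6 top 79.3
shaft top 17 mean [507.7 -43.1 148.2] circ 508.2 -42.4 R 7.7 med z 147.6 top 156.8
wrist {'uv': [258.8, 162.8], 'confidence': 0.58} [ 494.1 -238.5    0. ]
wrist {'uv': [257.0, 164.2], 'confidence': 0.76} [ 491.5 -239.4    0. ]
wrist {'uv': [132.8, 116.7], 'confidence': 0.67} [ 378.9 -137.7    0. ]
pose [ 492.8 -240.3  214.6] yaw 1.203 t 2.3 slide mm 2.6 0.3 None
```

View pics/w1.png

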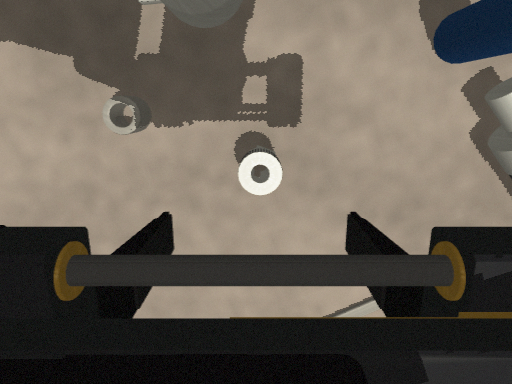

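The wrist view shows the collar alone at (260,173), between the fingers' closing planes and clear on both sides. Depth agrees: its top is at 60 mm, centre (495,-239). Now I'll descend and grip.

>>> {"method": "step_arm", "body": {
  "increments": [
    {"slide":[0,0.001,0.045]},
    {"slide":[0,0.001,0.09]},
    {"slide":[0,0.001,0.135]},
    {"slide":[0,0.001,0.17]},
    {"slide":[0,0.001,0.187]}
  ]
}}

```text
invalid input at $.increments[0]: expected keys slide, roll
```

>>> {"method": "step_arm", "body": {
  "increments": [
    {"slide":[0,0,0]},
    {"slide":[0,0,0]},
    {"slide":[0,0,0]},
    {"slide":[0,0,0]},
    {"slide":[0,0,0]}
  ],
  "fingers": 0.3
}}

```text
invalid input at $.increments[0]: expected keys slide, roll
```

>>> {"method": "step_arm", "body": {
  "increments": [
    {"slide":[0,0.001,0.045],"roll":0},
    {"slide":[0,0.001,0.09],"roll":0},
    {"slide":[0,0.001,0.135],"roll":0},
    {"slide":[0,0.001,0.17],"roll":0},
    {"slide":[0,0.001,0.187],"roll":0}
  ]
}}

```text
t: 2.92
eef_pos: [493.1, -240.9, 26.2]
tcp_rot: [-3.14, -0.0, 1.202]
ft_force: [0.6, 0.1, 0.3]
opening: 1.0
grip_force: 0.0
```

>>> {"method": "step_arm", "body": {
  "increments": [
    {"slide":[0,0,0],"roll":0},
    {"slide":[0,0,0],"roll":0},
    {"slide":[0,0,0],"roll":0},
    {"slide":[0,0,0],"roll":0},
    {"slide":[0,0,0],"roll":0}
  ],
  "fingers": 0.3
}}

```text
t: 3.55
eef_pos: [494.4, -240.2, 28.0]
tcp_rot: [3.141, 0.0, 1.204]
ft_force: [0.8, 0.4, -0.3]
opening: 0.528
grip_force: 0.0
```

>>> {"method": "step_arm", "body": {
  "increments": [
    {"slide":[0,0,0],"roll":0},
    {"slide":[0,0,0],"roll":0},
    {"slide":[0,0,0],"roll":0},
    {"slide":[0,0,0],"roll":0}
  ],
  "fingers": 0
}}

```text
t: 4.05
eef_pos: [494.3, -240.2, 27.8]
tcp_rot: [3.141, 0.0, 1.204]
ft_force: [-0.4, 0.7, 5.3]
opening: 0.46
grip_force: 30.0
```

>>> {"method": "step_arm", "body": {
  "increments": [
    {"slide":[0,0,-0.04],"roll":0},
    {"slide":[0,0,-0.09],"roll":0},
    {"slide":[0,0,-0.14],"roll":0},
    {"slide":[0,0,-0.18],"roll":0},
    {"slide":[0,0,-0.205],"roll":0}
  ]
}}

```text
t: 4.68
eef_pos: [494.1, -240.2, 234.2]
tcp_rot: [3.14, 0.0, 1.204]
ft_force: [-0.2, 0.0, -2.7]
opening: 0.459
grip_force: 30.0
```

```bash
python3 - <<'E'
from h import *
s=state();print(s["opening"],s["grip_force"],s["ft_force"]);slide(456.5,235);slide(507,-43)
E
```

```text
0.45863324411427386 29.99953521648422 [-0.21856784  0.03703119 -2.69949771]
pose [ 494.1 -240.2  234.2] yaw 1.204 t 4.675 slide mm 430.0 -205.6 None
pose [ 494.1 -240.2  234.2] yaw 1.204 t 4.675 slide mm 188.6 -58.7 None
```

>>> {"method": "step_arm", "body": {
  "increments": [
    {"slide":[0.04,-0.019,0],"roll":0},
    {"slide":[0.084,-0.04,0],"roll":0},
    {"slide":[0.128,-0.061,0],"roll":0},
    {"slide":[0.172,-0.082,0],"roll":0},
    {"slide":[0.216,-0.103,0],"roll":0}
  ]
}}

```text
t: 5.3
eef_pos: [475.0, -0.1, 232.2]
tcp_rot: [-3.141, 0.0, 1.204]
ft_force: [0.5, 0.3, -2.2]
opening: 0.457
grip_force: 30.0
```

>>> {"method": "step_arm", "body": {
  "increments": [
    {"slide":[0.044,-0.021,0],"roll":0},
    {"slide":[0.088,-0.042,0],"roll":0},
    {"slide":[0.132,-0.063,0],"roll":0},
    {"slide":[0.176,-0.084,0],"roll":0},
    {"slide":[0.214,-0.103,0],"roll":0}
  ]
}}

```text
t: 5.92
eef_pos: [455.6, 236.8, 232.1]
tcp_rot: [-3.141, 0.001, 1.204]
ft_force: [0.1, 0.5, -2.4]
opening: 0.458
grip_force: 30.0
```

```bash
cat >> h.py <<'E'
def rep(n,c,xy,r,zl,zh):
    P=cloud(c)
    Q=P[(c["z_map"]>0)&(np.hypot(P[...,0]-xy[0],P[...,1]-xy[1])<r)&(P[...,2]>zl)&(P[...,2]<zh)]
    if len(Q)<4: print(n,len(Q));return
    (x,y),R=cv2.minEnclosingCircle(Q[:,:2].astype(np.float32))
    print(n,len(Q),"mean",Q.mean(0).round(1),"circ",round(x,1),round(y,1),"R",round(R,1),"med z",np.median(Q[:,2]).round(1))
E
python3 - <<'E'
from h import *
c=imaging.read_camera("wrist");save("w2",c["color"])
rep("tin",c,(456,235),60,22,38)
for m in mark_of("wrist","tin")[:4]: print(m,px2w(c,*m["uv"],0).round(1),c["color"][int(m["uv"][1]),int(m["uv"][0])])
slide(456.5,235)
E
```

```text
tin 583 mean [459.9 244.6  29. ] circ 457.2 235.2 R 44.9 med z 29.6
{'uv': [362.6, 97.2], 'confidence': 0.87} [595.6 262.9   0. ] [ 37 228 211]
{'uv': [260.5, 159.4], 'confidence': 0.7} [457.4 236.9   0. ] [140  80  42]
{'uv': [158.3, 189.9], 'confidence': 0.65} [323.5 246.8   0. ] [ 55 201  83]
pose [455.3 238.1 231.9] yaw 1.207 t 6.025 slide mm -2.4 2.2 None
```

View pics/w2.png

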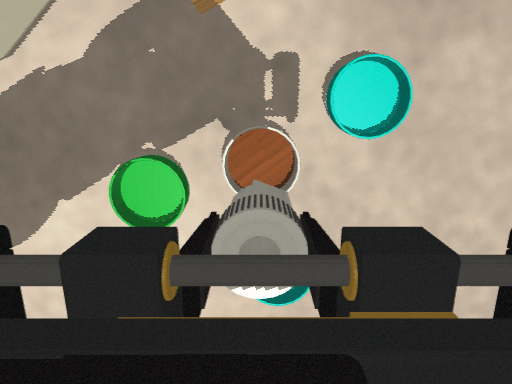

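The brown tin is at (260,160) with the held collar above it, and the green and turquoise ones are clear. Now the dip.

>>> {"method": "step_arm", "body": {
  "increments": [
    {"slide":[-0.002,0.002,0.05],"roll":0},
    {"slide":[-0.002,0.002,0.1],"roll":0},
    {"slide":[-0.002,0.002,0.15],"roll":0},
    {"slide":[-0.002,0.002,0.18],"roll":0},
    {"slide":[-0.002,0.002,0.193],"roll":0}
  ]
}}

```text
t: 6.65
eef_pos: [456.7, 231.8, 37.9]
tcp_rot: [-3.139, 0.002, 1.203]
ft_force: [0.3, -0.2, -1.5]
opening: 0.46
grip_force: 30.0
```

>>> {"method": "step_arm", "body": {
  "increments": [
    {"slide":[0,0,0],"roll":0},
    {"slide":[0,0,0],"roll":0}
  ]
}}

```text
t: 6.9
eef_pos: [457.9, 232.7, 40.7]
tcp_rot: [3.14, -0.001, 1.204]
ft_force: [-0.5, 0.0, -2.0]
opening: 0.458
grip_force: 30.0
```

>>> {"method": "step_arm", "body": {
  "increments": [
    {"slide":[0,0,-0.03],"roll":0},
    {"slide":[0,0,-0.08],"roll":0},
    {"slide":[0,0,-0.13],"roll":0},
    {"slide":[0,0,-0.18],"roll":0},
    {"slide":[0,0,-0.2],"roll":0}
  ]
}}

```text
t: 7.52
eef_pos: [457.8, 232.8, 243.9]
tcp_rot: [3.137, -0.004, 1.204]
ft_force: [0.7, 0.4, -2.5]
opening: 0.463
grip_force: 30.0
```

```bash
python3 -c "
from h import *
slide(507,-43)"
```

```text
pose [457.8 232.8 243.9] yaw 1.204 t 7.525 slide mm -239.8 144.8 None
```

>>> {"method": "step_arm", "body": {
  "increments": [
    {"slide":[-0.05,0.024,0],"roll":0},
    {"slide":[-0.1,0.048,0],"roll":0},
    {"slide":[-0.15,0.072,0],"roll":0},
    {"slide":[-0.2,0.096,0],"roll":0},
    {"slide":[-0.25,0.121,0],"roll":0}
  ]
}}

```text
t: 8.15
eef_pos: [480.4, -45.9, 241.1]
tcp_rot: [3.139, -0.0, 1.204]
ft_force: [1.3, -0.7, -2.5]
opening: 0.457
grip_force: 30.0
```

>>> {"method": "step_arm", "body": {
  "increments": [
    {"slide":[-0.03,0.014,0],"roll":0},
    {"slide":[-0.05,0.024,0],"roll":0},
    {"slide":[-0.05,0.024,0],"roll":0},
    {"slide":[-0.05,0.024,0],"roll":0}
  ]
}}

```text
t: 8.65
eef_pos: [484.8, -98.9, 240.3]
tcp_rot: [3.141, -0.0, 1.204]
ft_force: [0.1, 1.0, -2.9]
opening: 0.456
grip_force: 30.0
```

```bash
python3 - <<'E'
from h import *
S=[]
for i in range(4):
    c=imaging.read_camera("wrist");s=state();S.append(np.r_[s["eef_pos"],s["tcp_rot"][2]])
p=np.mean(S,0);print("std",np.std(S,0).round(2),"mean",p.round(3),s["t"])
save("w3",c["color"])
rep("body",c,(507,-43),60,70,80);rep("shaft",c,(507,-43),14,122,158);rep("shafttip",c,(507,-43),14,148,158);rep("pin",c,(507,-43),20,112,123)
P=cloud(c);ok=c["z_map"]>0
Q=P[ok&(P[...,2]>114)&(P[...,2]<122)&(np.hypot(P[...,0]-507,P[...,1]+43)<18)][:,:2]
w,V=np.linalg.eigh(np.cov(Q.T));print("pin dir deg",np.degrees(np.arctan2(*V[::-1,1])),np.sqrt(w),len(Q))
for t,z in[("shaft_tip",153),("pin",120),("pump",0)]:
  for m in mark_of("wrist",t)[:2]: print(t,m,px2w(c,*m["uv"],z).round(1))
slide(507,-43)
E
```

```text
std [0.05 0.04 0.11 0.  ] mean [484.949 -98.668 239.995   1.205] 8.85
body 2744 mean [508.5 -40.5  74.3] circ 508.1 -41.8 R 37.7 med z 74.7
shaft 319 mean [508.2 -41.5 149.7] circ 508.1 -41.7 R 7.9 med z 150.0
shafttip 216 mean [508.1 -41.5 151.4] circ 508.1 -41.1 R 7.0 med z 151.8
pin 93 mean [507.8 -41.5 119.3] circ 508.3 -40.9 R 13.9 med z 119.2
pin dir deg 164.15911157518232 [ 1.72586557 11.3980705 ] 93
pin {'uv': [261.7, 108.6], 'confidence': 0.59} [510.1 -40.1 120. ]
pump {'uv': [260.3, 106.9], 'confidence': 0.85} [509.3 -39.8   0. ]
pose [485.1 -99.1 239.7] yaw 1.204 t 9.0 slide mm 60.2 0.4 None
```

View pics/w3.png

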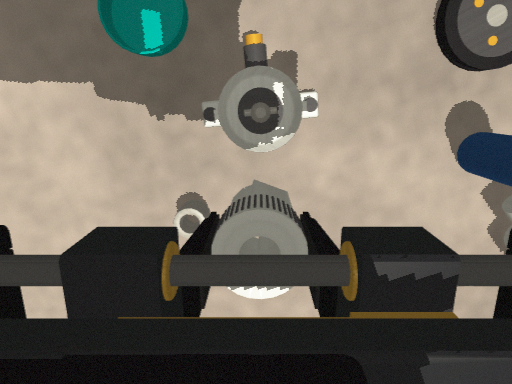

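The shaft is at (260,110) with the cross-pin visible, running about -16° from world x, centre (508.1,-41.6). The collar is still in the fingers. I'll check where it sits in the tool frame.

```bash
python3 - <<'E'
from h import *
c=imaging.read_camera("wrist");s=state();p=s["eef_pos"];y=s["tcp_rot"][2]
P=cloud(c)-p;ok=c["z_map"]>0
X=np.cos(y)*P[...,0]+np.sin(y)*P[...,1];Y=np.sin(y)*P[...,0]-np.cos(y)*P[...,1];Z=P[...,2]
v,u=np.mgrid[:384,:512]
for zl,zh in[(-26,-8),(-8,2),(2,10),(10,18),(18,26),(26,31),(31,36)]:
    m=ok&(Z>zl)&(Z<zh)&(abs(Y)<23)&(abs(X)<30)&(v<300)
    if m.sum()<20: print(zl,m.sum());continue
    A=np.c_[2*X[m],2*Y[m],np.ones(m.sum())];
    q=np.linalg.lstsq(A,X[m]**2+Y[m]**2,rcond=None)[0]
    print(zl,m.sum(),"circ c",q[:2].round(1),"R",np.sqrt(q[2]+q[0]**2+q[1]**2).round(1),"x",X[m].min().round(1),X[m].max().round(1),"y",Y[m].min().round(1),Y[m].max().round(1))
slide(508.1,-41.6)
E
```

```text
-26 552 circ c [3.6 1.2] R 18.0 x -15.9 23.5 y -17.0 17.5
-8 238 circ c [7.5 0.3] R 16.2 x -13.4 23.6 y -23.0 22.9
2 311 circ c [ 9.  -0.8] R 17.3 x -8.9 24.2 y -23.0 23.0
10 524 circ c [ 8.7 -0.2] R 17.0 x -8.4 24.4 y -23.0 22.9
18 493 circ c [ 7.3 -0.1] R 17.9 x -4.5 24.4 y -23.0 23.0
26 480 circ c [3.8 0.3] R 20.1 x -21.2 24.3 y -22.9 22.9
31 3566 circ c [1.1 0.4] R 17.9 x -20.8 23.9 y -22.9 22.9
pose [485.1 -99.2 239.6] yaw 1.204 t 9.05 slide mm 62.0 0.9 None
```

>>> {"method": "step_arm", "body": {
  "increments": [
    {"slide":[0.03,0,0],"roll":0},
    {"slide":[0.06,0.001,0],"roll":0},
    {"slide":[0.06,0.001,0.02],"roll":0},
    {"slide":[0.06,0.001,0.04],"roll":0},
    {"slide":[0.06,0.001,0.05],"roll":0}
  ]
}}

```text
t: 9.68
eef_pos: [507.3, -43.6, 188.7]
tcp_rot: [-3.14, 0.0, 1.204]
ft_force: [0.1, -0.5, -2.3]
opening: 0.461
grip_force: 30.0
```

>>> {"method": "step_arm", "body": {
  "increments": [
    {"slide":[0,0,0.005],"roll":0},
    {"slide":[0,0,0.01],"roll":0},
    {"slide":[0,0,0.015],"roll":0},
    {"slide":[0,0,0.018],"roll":0},
    {"slide":[0,0,0.02],"roll":0}
  ]
}}

```text
t: 10.3
eef_pos: [507.5, -43.8, 169.5]
tcp_rot: [3.142, 0.0, 1.204]
ft_force: [-0.3, 0.1, -2.8]
opening: 0.462
grip_force: 30.0
```

>>> {"method": "step_arm", "body": {
  "increments": [
    {"slide":[0,0,0.005],"roll":0},
    {"slide":[0,0,0.01],"roll":0},
    {"slide":[0,0,0.014],"roll":0},
    {"slide":[0,0,0.017],"roll":0},
    {"slide":[0,0,0.019],"roll":0}
  ]
}}

```text
t: 10.92
eef_pos: [507.5, -43.9, 150.4]
tcp_rot: [-3.142, 0.0, 1.204]
ft_force: [-1.1, 0.0, -2.6]
opening: 0.458
grip_force: 30.0
```

>>> {"method": "step_arm", "body": {
  "increments": [
    {"slide":[0,0,0.001],"roll":0},
    {"slide":[0,0,0.002],"roll":0},
    {"slide":[0,0,0.003],"roll":0},
    {"slide":[0,0,0.003],"roll":0}
  ]
}}

```text
t: 11.42
eef_pos: [507.6, -43.9, 147.7]
tcp_rot: [3.141, 0.0, 1.204]
ft_force: [0.1, -0.1, -1.3]
opening: 0.457
grip_force: 30.0
```

>>> {"method": "step_arm", "body": {
  "increments": [
    {"slide":[0,0,0.001],"roll":0},
    {"slide":[0,0,0.002],"roll":0},
    {"slide":[0,0,0.002],"roll":0}
  ]
}}

```text
t: 11.8
eef_pos: [507.8, -43.8, 147.1]
tcp_rot: [3.14, -0.0, 1.204]
ft_force: [-4.9, 1.2, 18.3]
opening: 0.455
grip_force: 30.0
```

>>> {"method": "step_arm", "body": {
  "increments": [
    {"slide":[0,0,-0.0007],"roll":0},
    {"slide":[0,-0.0002,-0.0007],"roll":0.12},
    {"slide":[0,-0.0005,-0.0007],"roll":0.25}
  ]
}}

```text
t: 12.18
eef_pos: [507.5, -43.9, 147.3]
tcp_rot: [3.14, -0.001, 0.95]
ft_force: [-1.1, -0.6, 10.1]
opening: 0.458
grip_force: 30.0
```

>>> {"method": "step_arm", "body": {
  "increments": [
    {"slide":[0,-0.0002,0],"roll":0.12},
    {"slide":[0,-0.0005,0],"roll":0.25}
  ]
}}

```text
t: 12.42
eef_pos: [507.2, -43.7, 147.4]
tcp_rot: [3.14, -0.001, 0.7]
ft_force: [-1.3, -1.4, 9.0]
opening: 0.457
grip_force: 30.0
```

Contact is steady at about 11 N. I'll carry on turning.

>>> {"method": "step_arm", "body": {
  "increments": [
    {"slide":[0,-0.0002,0],"roll":0.12},
    {"slide":[0,-0.0005,0],"roll":0.25}
  ]
}}

```text
t: 12.68
eef_pos: [506.5, -43.3, 147.1]
tcp_rot: [3.14, -0.0, 0.45]
ft_force: [-2.3, -2.6, 5.9]
opening: 0.455
grip_force: 30.0
```

>>> {"method": "step_arm", "body": {
  "increments": [
    {"slide":[0,-0.0002,0],"roll":0.12},
    {"slide":[0,-0.0005,0],"roll":0.25}
  ]
}}

```text
t: 12.92
eef_pos: [506.2, -42.6, 146.4]
tcp_rot: [3.141, -0.0, 0.2]
ft_force: [0.1, -0.2, -2.5]
opening: 0.457
grip_force: 30.0
```

```bash
python3 -c "
from h import *
s=state();print(s['joints'].round(2) if hasattr(s['joints'],'round') else s['joints'],s['moment'])"
```

```text
[-0.21  0.41  1.92 -0.    0.81  1.16] [ 0.04623541  0.03166234 -0.05152625]
```

The contact force is gone, so it's in line. I'll lower it.

>>> {"method": "step_arm", "body": {
  "increments": [
    {"slide":[0,0,0.002],"roll":0},
    {"slide":[0,0,0.004],"roll":0},
    {"slide":[0,0,0.004],"roll":0}
  ]
}}

```text
t: 13.3
eef_pos: [506.0, -42.4, 142.0]
tcp_rot: [-3.141, 0.0, 0.205]
ft_force: [1.0, 3.2, -3.7]
opening: 0.462
grip_force: 30.0
```

>>> {"method": "step_arm", "body": {
  "increments": [
    {"slide":[0,0,0.004],"roll":0},
    {"slide":[0,0,0.008],"roll":0},
    {"slide":[0,0,0.012],"roll":0},
    {"slide":[0,0,0.014],"roll":0}
  ]
}}

```text
t: 13.8
eef_pos: [506.1, -42.5, 128.0]
tcp_rot: [-3.142, 0.0, 0.204]
ft_force: [0.8, 4.0, 0.7]
opening: 0.46
grip_force: 30.0
```

>>> {"method": "step_arm", "body": {
  "increments": [
    {"slide":[0,0,0.002],"roll":0},
    {"slide":[0,0,0.004],"roll":0},
    {"slide":[0,0,0.006],"roll":0},
    {"slide":[0,0,0.006],"roll":0}
  ]
}}

```text
t: 14.3
eef_pos: [506.2, -42.5, 122.5]
tcp_rot: [3.141, -0.0, 0.204]
ft_force: [1.3, 4.1, 2.9]
opening: 0.461
grip_force: 30.0
```

>>> {"method": "step_arm", "body": {
  "increments": [
    {"slide":[0,0,0.002],"roll":0},
    {"slide":[0,0,0.004],"roll":0},
    {"slide":[0,0,0.005],"roll":0},
    {"slide":[0,0,0.005],"roll":0}
  ]
}}

```text
t: 14.8
eef_pos: [506.3, -42.5, 117.8]
tcp_rot: [3.141, -0.001, 0.204]
ft_force: [-1.3, 5.4, 7.9]
opening: 0.46
grip_force: 30.0
```

>>> {"method": "step_arm", "body": {
  "increments": [
    {"slide":[0,0,0.001],"roll":0},
    {"slide":[0,0,0.002],"roll":0},
    {"slide":[0,0,0.002],"roll":0}
  ]
}}

```text
t: 15.18
eef_pos: [506.3, -42.5, 115.9]
tcp_rot: [3.141, -0.001, 0.204]
ft_force: [0.1, 4.9, 9.8]
opening: 0.459
grip_force: 30.0
```

>>> {"method": "step_arm", "body": {
  "increments": [
    {"slide":[0,0,0.001],"roll":0},
    {"slide":[0,0,0.0015],"roll":0},
    {"slide":[0,0,0.0015],"roll":0}
  ]
}}

```text
t: 15.55
eef_pos: [506.5, -42.5, 115.6]
tcp_rot: [3.141, -0.002, 0.204]
ft_force: [-4.4, 5.9, 25.4]
opening: 0.461
grip_force: 30.0
```

The hard stop is reached: the force jumped to 25 N while TCP height stayed put. I'll hold for a moment and check.

>>> {"method": "step_arm", "body": {
  "increments": [
    {"slide":[0,0,0],"roll":0},
    {"slide":[0,0,0],"roll":0},
    {"slide":[0,0,0],"roll":0},
    {"slide":[0,0,0],"roll":0},
    {"slide":[0,0,0],"roll":0}
  ]
}}

```text
t: 16.18
eef_pos: [506.5, -42.5, 115.6]
tcp_rot: [3.141, -0.002, 0.204]
ft_force: [-5.6, 6.9, 26.5]
opening: 0.458
grip_force: 30.0
```

```bash
python3 - <<'E'
from h import *
c=imaging.read_camera("wrist");save("w4",c["color"]);s=state()
P=cloud(c);m=(c["z_map"]>0)&(np.hypot(P[...,0]-508,P[...,1]+42)<20)&(np.hypot(P[...,0]-508,P[...,1]+42)>12)&(P[...,2]<160)
print("collar top z",np.histogram(P[m][:,2],bins=np.arange(80,162,4)))
t=imaging.read_camera("top");rep("tin",t,(456.5,235),60,22,38)
print(s["ft_force"],s["eef_pos"],s["grip_force"],s["t"])
E
```

```text
collar top z (array([   0,   43,   74,   48,   54,   51,   48,   28,    1,    0,    0,
          0,    0,    0,    0,    0, 1174, 1042,    0,    0]), array([ 80,  84,  88,  92,  96, 100, 104, 108, 112, 116, 120, 124, 128,
       132, 136, 140, 144, 148, 152, 156, 160]))
tin 72 mean [457.4 237.3  29.2] circ 456.5 233.3 R 45.1 med z 29.5
[-5.56018234  5.65656493 25.80593267] [506.50389005 -42.5084645  115.65207574] 30.004074142780155 16.225
```

View pics/w4.png

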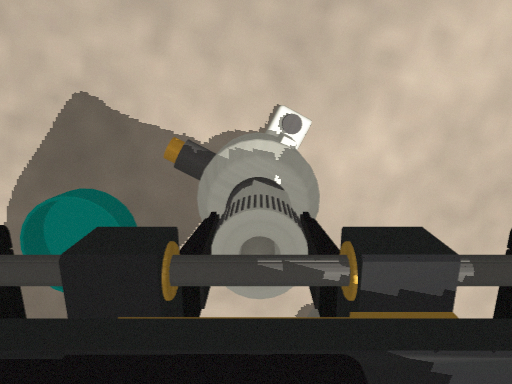

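The picture shows the collar in the fingers at (260,230), seated on the pump. Its top is at about 148 mm, as expected when fully home. The tin hasn't moved, and the push is steady at about 26 N.

```bash
python3 -c "
from cell import env
print(env.job_done())"
```

```text
the job is handed in; nothing more can be done
None
```

The collar was dipped in the brown grease tin, turned until its keyways dropped over the cross-pin, and pushed to the spring's hard stop; the gripper was still holding it there with about 26 N when I handed the job in at about 16 s.

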